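Show the notched slide's label over the log pad

TASK

One of the two glass slides standing in the rack has a cut-off corner: that notch marks its frosted label end, and, seen with the notch at the top left, you are looking at the label face. Draw that slide up out of the rack by its clear glass, keeping the fingers off the frosted end, and hold it still in the gripper with the label about 10 to 25 cm above the middle of the log pad, label face tipped at least half-way up so that it can be read from above. Finish while still holding it there; leave the other slide, the loupe and the resin puck where they are.

Things in the scene. Friction and masses are not known exactly. Their poses are not given: they have to be found in the camera images.
- notched_slide: The wanted slide: stiff clear glass, 65 g, standing on a long edge, facing any way. Origin: middle of its lower edge; x along its length to the frosted end, z up, y the outward normal of the label face. Spans x -45..45, y -3..3, z 0..45 mm. The corner at x = +45, z = 45 is cut off diagonally by 13 mm (the notch): top left, seen facing the label face.
- label (a point): Centre of the white frosted label, at (33, 3, 20) mm in the notched slide's frame; axes as the slide's. The label covers x = 22..45 mm of the +y face only; x = -45..22 mm of the slide is clear glass.
- plain_slide: The other slide in the rack: same size, weight, frame and frosted end, but with all four corners square (no notch). Stays in its slot.
- rack: Fixed slide rack, 108 x 112 mm, any yaw. Origin: centre of its underside. Two slots along its x at y = -33 and +33 mm, 8.5 mm wide, walls up to 25 mm above the desk, low end stops. A slide stands in it with lower edge 8 mm and upper edge 53 mm above the desk, so 28 mm stick out. Which slide is in which slot varies.
- log_pad: Notepad lying flat, fixed, 210 (x) x 152 (y) x 15 mm. Origin: centre of its underside.
- pad_middle (a point): Middle of the log pad's upper face, 15 mm above the desk.
- loupe: Black stand loupe, bystander, 42 mm wide, 37 mm tall, behind the rack. Origin: centre of its underside.
- puck: Cylindrical cast resin puck, bystander, 30 mm wide, 18 mm tall, behind the rack. Origin: centre of its underside.
Things that resemble listed ones, but are neither listed nor needed, are in the scene too. What is shaped like the notched_slide but purple is not meant.

How it is judged:
By the outcome, as a careful person would: the job done as asked, in the order asked, and still so for the second after the job is handed in, while the arm keeps its last pose, push and grip.
It also fails if it takes over 40 s, if anything falls off the work surface, if the arm or the gripper's body presses on something with over 40 N, if the wrist force passes 120 N, or if a joint passes its speed limit or range.

ROBOT

A 7-joint arm with a two-finger parallel gripper is mounted at the origin on a cart in front of the work surface, level with it; the furniture and walls round the work are solid. World frame = base frame: x ahead of the robot, y to its left, z up, the work surface at z = 0. Lengths are in mm, angles in degrees, forces in N, time in s.
With the tool pointing down it reaches from about 350 to 775 mm from the base axis. Payload 3.1 kg.
Tool frame: the origin (TCP) lies midway between the tips of the shut fingers; the grasp point (between the pads) lies 19 mm behind it (grip_point_offset is the distance from the TCP to the grasp point, in mm); z points along the fingers, x is the direction in which the jaws open and shut, and the axes are right-handed (so a half turn about z gives the same grasp; the last joint's range is limited). The gripper opens to 85 mm and grips with 20 to 120 N. Pads are 22 mm wide; open, the fingers measure 114 mm over their backs; the gripper's body (76 mm by 85 mm) begins 54 mm behind the grasp point. The pads swing forward as they close: fully open they stand 13 mm farther back than shut.
Start: joints at [-74.868, 17.813, 0.802, 86.603, -0.252, 75.585, -1.558], TCP at [165.555, 524.509, 194.504] pointing down, gripper open.
Joint ranges: [-154.91, 154.91], [-16.99, 109.72], [-72.82, 74.43], [7.12, 147.25], [-82.49, 262.49], [11.32, 116.49], [-174.64, 174.64]. Speed limits (degrees/s): [159.86, 159.86, 180, 180, 180, 180, 180].

INTERFACE

Orientations are given as a 3x3 rotation matrix whose columns are the frame's x, y, z axes.
In Python, from station import state, get_image, hand_in, grip_point_offset gives the robot as it stands. The module is installed in compiled form; this text tells all that it offers.
- The arm moves only by the tool move_arm, never from a script. Its argument "commands" is a list of rows, each a list of 7 numbers: the shift along the tool's x, y, z in cm, then the turn, a rotation vector about the tool's x, y, z in degrees, then the finger opening in cm, from 0 to 8.54. In form: [[tx, ty, tz, ax, ay, az, jaw], ...]. A call has 1 to 12 rows; each row shifts and turns the pose as measured when the row begins, along the tool's axes as they then stand; what a row does not reach is not made up. A row lasts 1/10 s, in which the tool goes at most 50 mm and 8.59 degrees, less where a joint would pass 70% of its speed; a pose out of reach is approached as far as the arm can. A call with a gripper value outside its range is refused whole. The fingers move at their own pace and stop on an object; "force" is the grip in N (left out, the last holds). Time passes only in rows, so rows that do not move let the fingers close. It gives the time, the measured TCP pose, the force and the opening at its end, in the units of the state.
- state(): the state, without advancing time (a new reading comes with each control period).
- get_image(name): name is "side" or "top"; returns a dict with "pixels" (400x640x3 uint8, red, green, blue), "fov_y" (degrees; the focal length in pixels is half the picture's height over the tangent of half this angle, whatever the lens; pixels are square), "cx", "cy" (the principal point, pixels), "cam_to_world" (4x4, takes a point from camera to world coordinates). Camera axes: x right, y up, looking along -z (the intrinsics and any distortion apply to the point x, -y, -z); pixel columns grow to the right and rows downward; lengths in mm; the calibration is good to about 2 mm. A picture is of the moment at which its call begins. There is no depth.
- hand_in(): hands the job in, once; it reports no verdict.
The state is a dict: "t": time; "qpos": joint angles; "joint_vel": joint speeds; "tau": joint torques, N m; "eef_pos": TCP position; "tcp_rot": TCP orientation; "contact_force": force on the tool from outside, world axes, zero at the start; "wrist_torque": the same for the moment, N m; "grip_width": finger opening in mm.
Only numpy, scipy, OpenCV 4.12 (cv2) and the standard library are available. Lean on these libraries where they do the work, as an engineer would, in place of code of your own. Each camera call takes 0.05 s, during which the arm holds its last target. There are 200 camera calls.

## Working session

There is one attempt and no reset: what is moved stays moved. The work goes in short steps, Python scripts to look and compute and a tool call to move; the robot and the scene stay as the last step left them, time stands still between calls to the robot, and variables do not carry over. Pictures are saved under pics/ and viewed, about 8 in all and at most 12, crops included, and the job is handed in when it is done.

Besides the shell and the picture viewer there is one more tool, called after "Request:" as name(argument=value, ...), one argument or row to a line, values as JSON. move_arm: Moves the arm, as the interface text tells. Its arguments: {"type":"object","properties":{"commands":{"type":"array"},"force":{"type":"number"}},"required":["commands"]}

```bash
mkdir -p pics
python3 - <<'E'
from station import *
import cv2,numpy as np
s=state();print({k:np.round(v,3).tolist() for k,v in s.items()},grip_point_offset if not callable(grip_point_offset) else grip_point_offset())
for n in("side","top"):
    d=get_image(n);cv2.imwrite(f"pics/{n}0.png",d["pixels"][:,:,::-1])
    print(n,{k:(np.round(v,4).tolist()) for k,v in d.items() if k!="pixels"})
E
```

```text
{'t': 0.0, 'qpos': [-74.868, 17.862, 0.802, 86.692, -0.252, 75.585, -1.558], 'joint_vel': [-0.057, -0.009, -0.063, 0.027, 0.009, -0.021, 0.03], 'tau': [-0.001, -37.992, 0.146, -23.059, 0.012, 0.014, 0.0], 'eef_pos': [165.326, 523.698, 193.399], 'tcp_rot': [[0.301, 0.954, -0.001], [0.954, -0.301, -0.002], [-0.002, 0.0, -1.0]], 'contact_force': [0.307, 0.171, -0.22], 'wrist_torque': [0.048, 0.006, 0.004], 'grip_width': 85.423} 18.700000000000003
side {'fov_y': 43.4974, 'cx': 317.0865, 'cy': 211.1505, 'cam_to_world': [[0.865, 0.1942, -0.4626, 107.8542], [-0.5014, 0.3671, -0.7835, -482.8735], [0.0177, 0.9097, 0.4149, 481.128], [0.0, 0.0, 0.0, 1.0]]}
top {'fov_y': 47.5252, 'cx': 318.9967, 'cy': 204.2373, 'cam_to_world': [[-0.0062, 0.9789, -0.2043, 372.7126], [-1.0, -0.0061, 0.0012, 329.3267], [-0.0, 0.2043, 0.9789, 1044.7064], [0.0, 0.0, 0.0, 1.0]]}
```

View pics/side0.png

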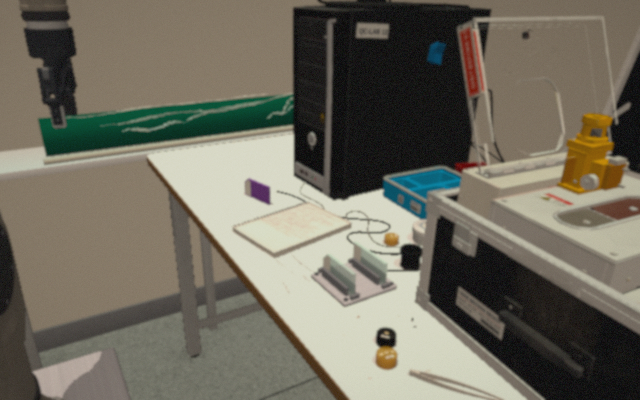

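View pics/top0.png

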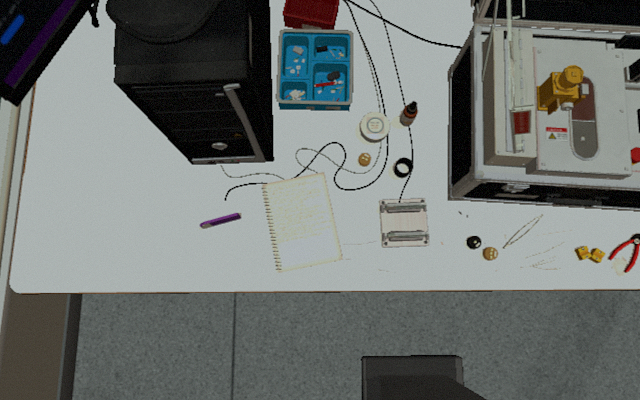

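The side view shows the rack at about (355,275), the pad at (292,228), and a purple decoy at (258,190). In the top view the rack is at (405,222) and the pad at (303,222). I'll enlarge the rack next.

Run:
```python
import cv2,numpy as np
a=cv2.imread("pics/side0.png")[232:308,305:405];b=cv2.imread("pics/top0.png")[190:256,370:440]
cv2.imwrite("pics/c_side.png",cv2.resize(a,None,fx=7.5,fy=7.5,interpolation=cv2.INTER_CUBIC))
cv2.imwrite("pics/c_top.png",cv2.resize(b,None,fx=9,fy=9,interpolation=cv2.INTER_CUBIC))
```

```text
(no output)
```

View pics/c_side.png

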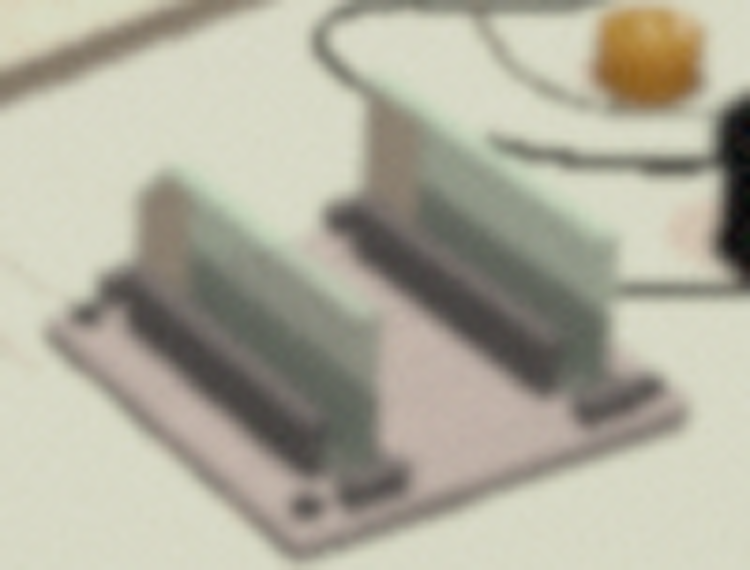

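View pics/c_top.png

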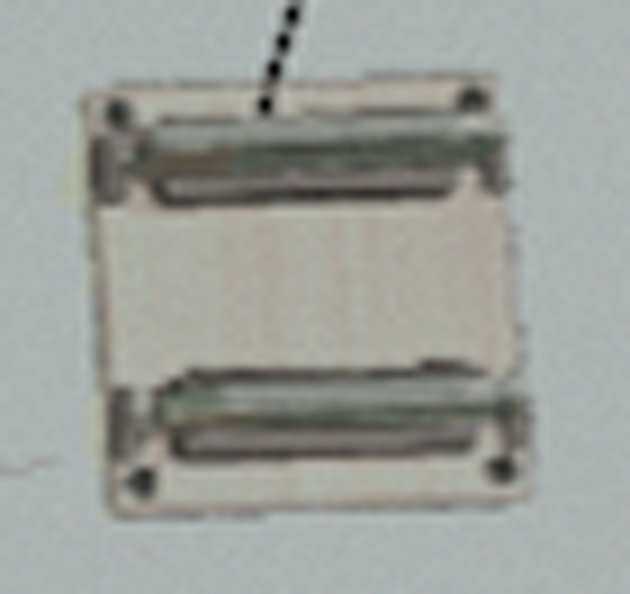

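The notched slide is in the near slot (smaller x). Its notch is at the crop's top left (175,168), so the frosted end points to +y and the label face to −x. Next I'll measure.

```bash
cat > h.py <<'E'
from station import *
import numpy as np,pickle,os
def cams():
    if not os.path.exists("c.pkl"):
        pickle.dump({n:{k:v for k,v in get_image(n).items() if k!="pixels"} for n in("side","top")},open("c.pkl","wb"))
    return pickle.load(open("c.pkl","rb"))
C=cams()
def ray(n,u,v):
    d=C[n];f=200/np.tan(np.radians(d["fov_y"]/2));M=np.array(d["cam_to_world"])
    return M[:3,3],M[:3,:3]@np.array([(u-d["cx"])/f,-(v-d["cy"])/f,-1])
def onz(n,u,v,z):
    o,r=ray(n,u,v);return o+r*(z-o[2])/r[2]
def pix(n,p):
    d=C[n];f=200/np.tan(np.radians(d["fov_y"]/2));M=np.array(d["cam_to_world"])
    c=M[:3,:3].T@(np.array(p)-M[:3,3]);return np.array([d["cx"]-f*c[0]/c[2],d["cy"]+f*c[1]/c[2]])
E
python3 - <<'E'
from h import *
np.set_printoptions(precision=1,suppress=True)
S=lambda x,y,z:onz("side",x/7.5+305-.43,y/7.5+232-.43,z)
T=lambda x,y,z:onz("top",x/9+370-.44,y/9+190-.44,z)
print("rack top");q=[T(*p,5) for p in[(85,92),(492,77),(530,498),(113,515)]]
for p in q:print(p)
print(np.mean(q,0),[np.linalg.norm(q[i]-q[i-1]) for i in range(4)])
print("rack side");
for p in[(48,330),(298,555),(688,415)]:print(S(*p,5))
print("notched top edge side",S(175,168,53),S(378,315,53),"plain",S(370,80,53),S(615,240,53))
print("notch low corner",S(140,195,40))
print("notched top edge in top view",T(165,405,53),T(522,408,53),"plain",T(140,160,53),T(505,140,53))
p=[onz("top",*x,15) for x in[(263,184),(325,172),(342,260),(278,270)]]
print("pad",*p,np.mean(p,0),[np.linalg.norm(p[i]-p[i-1]) for i in range(4)])
p=[onz("side",*x,15) for x in[(234,228),(305,203),(351,227),(274,252)]]
print("pad side",*p,np.mean(p,0))
E
```

```text
rack top
[599.4 187.4   5. ]
[602.8  81.2   5. ]
[492.8  77.4   5. ]
[489.1 183.9   5. ]
[546.  132.5   5. ] [np.float64(110.40764985932563), np.float64(106.21262758983411), np.float64(110.07669285005692), np.float64(106.55500120415968)]
rack side
[490.1 181.6   5. ]
[492.7  76.1   5. ]
[601.7  79.2   5. ]
notched top edge side [512.1 161.9  53. ] [517.3  85.9  53. ] plain [576.2 176.5  53. ] [582.1  87.   53. ]
notch low corner [510.4 174.4  40. ]
notched top edge in top view [510.6 177.   53. ] [509.3  89.8  53. ] plain [571.7 180.9  53. ] [576.2  90.3  53. ]
pad [636.7 458.6  15. ] [664.9 313.4  15. ] [458.6 276.9  15. ] [437.1 421.1  15. ] [549.3 367.5  15. ] [np.float64(203.0461907498968), np.float64(147.87956380531398), np.float64(209.45512318381753), np.float64(145.8123798264492)]
pad side [433.  405.1  15. ] [625.6 449.9  15. ] [650.4 294.6  15. ] [461.8 274.1  15. ] [542.7 355.9  15. ]
```

Both views agree: the slide's centre is about (513.5,131) with its long axis within 2° of world y. The pad middle is about (546,362), which I'll refine later. Now moving over the rack.

Request:
move_arm(
  commands=[
    [-2.3,3.8,0.2,0,0,0,4.0],
    [-2.3,3.8,0.2,0,0,0,4.0],
    [-2.3,3.8,0.2,0,0,0,4.0],
    [-2.3,3.8,0.2,0,0,0,4.0],
    [-2.3,3.8,0.2,0,0,0,4.0],
    [-2.3,3.8,0.2,0,0,0,4.0],
    [-2.3,3.8,0.2,0,0,0,4.0],
    [-2.3,3.8,0.2,0,0,0,4.0],
    [-2.3,3.8,0.2,0,0,0,4.0],
    [-2.3,3.8,0.2,0,0,0,4.0],
    [-2.3,3.8,0.2,0,0,0,4.0],
    [0,0,0,0,0,0,4.0],
  ],
  force=40,
)

```text
t: 1.4
eef_pos: [498.2, 145.1, 167.3]
tcp_rot: [[0.293, 0.956, -0.002], [0.956, -0.293, -0.002], [-0.002, -0.001, -1.0]]
contact_force: [-0.3, -0.3, -0.4]
grip_width: 39.9
```

Request:
move_arm(
  commands=[
    [0,0,0,0,0,-8.5,4.0],
    [0,0,0,0,0,-8.5,4.0],
    [0,0,0,0,0,-8.5,4.0],
    [0,0,0,0,0,-8.5,4.0],
    [0,0,0,0,0,-8.5,4.0],
    [0,0,0,0,0,-8.5,4.0],
    [0,0,0,0,0,-8.5,4.0],
    [0,0,0,0,0,-8.5,4.0],
    [0,0,0,0,0,-8.5,4.0],
    [0,0,0,0,0,-8.5,4.0],
    [0,0,0,0,0,-8.5,4.0],
    [0,0,0,0,0,-8.5,4.0],
  ],
)

```text
t: 2.6
eef_pos: [493.7, 146.4, 163.9]
tcp_rot: [[-0.998, 0.064, -0.01], [0.064, 0.998, -0.004], [0.01, -0.004, -1.0]]
contact_force: [-0.1, 0.6, 0.6]
grip_width: 40.1
```

```bash
cat > g.py <<'E'
import sys
from h import *
np.set_printoptions(precision=2,suppress=True)
def st(target=None):
    s=state();R=np.array(s["tcp_rot"]);p=np.array(s["eef_pos"])
    print("t",round(s["t"],2),"p",p,"w",round(s["grip_width"],1),"F",np.array(s["contact_force"]),"q",np.array(s["qpos"]));print(R)
    if target is not None: print("shift tool cm",R.T@(np.array(target)-p)/10)
    print("xt angle",np.degrees(np.arctan2(R[1,0],R[0,0])))
    return s
if __name__=="__main__": st([float(a) for a in sys.argv[1:4]] if len(sys.argv)>3 else None)
E
python3 g.py 513.8 122 150
```

```text
t 2.6 p [493.67 146.4  163.89] w 40.1 F [-0.07  0.55  0.57] q [-22.49  15.29   5.06  94.44  -1.39  70.95 159.2 ]
[[-1.    0.06 -0.01]
 [ 0.06  1.   -0.  ]
 [ 0.01 -0.   -1.  ]]
shift tool cm [-2.18 -2.3   1.38]
xt angle 176.33891828763979
```

Request:
move_arm(
  commands=[
    [-1.1,-1.2,1.0,0,0,-3,4.0],
    [-1.1,-1.1,1.0,0,0,-2.7,4.0],
    [0,0,0,0,0,0,4.0],
    [0,0,0,0,0,0,4.0],
  ],
)

```text
t: 3.0
eef_pos: [513.2, 125.1, 143.1]
tcp_rot: [[-0.999, -0.044, -0.012], [-0.044, 0.999, -0.002], [0.012, -0.001, -1.0]]
contact_force: [-0.2, 0.2, 0.0]
grip_width: 39.9
```

Run:
```python
from g import *
import cv2
st([513.8,122,90])
a=get_image("side")["pixels"][:,:,::-1];b=get_image("top")["pixels"][:,:,::-1]
A=cv2.resize(a[190:310,300:420],None,fx=4.5,fy=4.5,interpolation=cv2.INTER_CUBIC)
print(pix("side",[513.8,122,28]),pix("side",[513.8,122,53]))
cv2.imwrite("pics/s1.png",A)
B=cv2.imread("pics/top0.png")[165:280,255:350];B=cv2.resize(B,None,fx=5,fy=5,interpolation=cv2.INTER_CUBIC)
cv2.imwrite("pics/pad.png",B)
```

```text
t 3.0 p [513.18 125.15 143.11] w 39.9 F [-0.25  0.25  0.03] q [-19.36  17.76   4.95  94.17  -1.7   68.83 168.53]
[[-1.   -0.04 -0.01]
 [-0.04  1.   -0.  ]
 [ 0.01 -0.   -1.  ]]
shift tool cm [-0.11 -0.31  5.31]
xt angle -177.45149290889944
[340.6  276.85] [341.16 264.07]
```

View pics/pad.png

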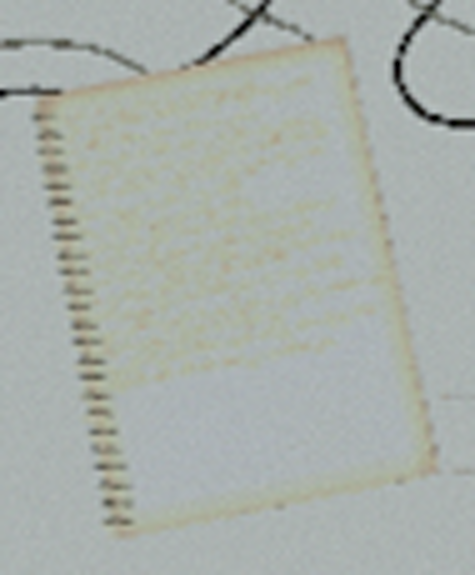

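The pad corners in the crop are (38,98), (345,38), (436,470) and (115,535), which gives a middle of about (301.3,221.6) px, in line with the earlier top estimate. Next I'll descend over the slide.

Request:
move_arm(
  commands=[
    [-0.1,-0.2,3.0,0,0,-0.5,4.0],
    [0,-0.1,3.0,0,-0.5,0,4.0],
    [0,0,2.2,0,0,0,4.0],
    [0,0,0,0,0,0,4.0],
    [0,0,0,0,0,0,4.0],
  ],
)

```text
t: 3.6
eef_pos: [515.3, 127.7, 63.7]
tcp_rot: [[-0.998, -0.058, 0.005], [-0.058, 0.998, 0.003], [-0.006, 0.003, -1.0]]
contact_force: [0.7, -0.2, 0.5]
grip_width: 40.1
```

Run:
```python
from g import *
import cv2
st([513.8,122,29])
a=get_image("side")["pixels"][:,:,::-1];b=get_image("top")["pixels"][:,:,::-1]
A=cv2.resize(a[210:310,300:410],None,fx=5,fy=5,interpolation=cv2.INTER_CUBIC)
B=cv2.resize(b[180:260,365:445],None,fx=3,fy=3,interpolation=cv2.INTER_CUBIC)
o=np.zeros((500,550+240,3),np.uint8);o[:,:550]=A;o[:240,550:]=B
cv2.imwrite("pics/s2.png",o)
```

```text
t 3.6 p [515.26 127.73  63.66] w 40.1 F [ 0.7 -0.2  0.5] q [-19.06  21.69   4.33 100.8   -2.02  57.23 169.38]
[[-1.   -0.06  0.01]
 [-0.06  1.    0.  ]
 [-0.01  0.   -1.  ]]
shift tool cm [ 0.2  -0.57  3.46]
xt angle -176.66978267452757
```

View pics/s2.png

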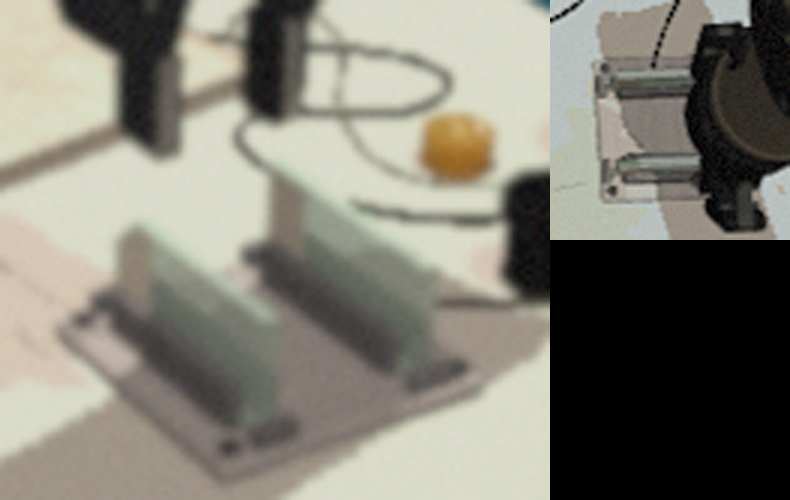

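Run:
```python
from g import *
for z in(54,64,70,100,110,150,200):print(z,pix("side",[515,127.7,z]),pix("top",[515,127.7,z]))
for z in(64,70,80,100,110):print(z,onz("side",343,237,z), onz("side",330,241,z),onz("side",356,233,z))
for z in(110,150,200,250):print(z,onz("top",425,222,z),onz("top",427,255,z),onz("top",423,190,z))
```

```text
54 [339.95 261.86] [410.28 232.36]
64 [340.17 256.68] [411.18 231.7 ]
70 [340.3  253.55] [411.73 231.3 ]
100 [340.98 237.6 ] [414.59 229.21]
110 [341.21 232.18] [415.58 228.49]
150 [342.14 209.93] [419.76 225.44]
200 [343.37 180.79] [425.52 221.23]
64 [557.96 185.63  64.  ] [529.2  183.59  64.  ] [587.69 187.74  64.  ]
70 [551.48 176.02  70.  ] [523.14 174.    70.  ] [580.79 178.1   70.  ]
80 [540.69 159.99  80.  ] [513.04 158.03  80.  ] [569.29 162.02  80.  ]
100 [519.11 127.94 100.  ] [492.84 126.07 100.  ] [546.28 129.87 100.  ]
110 [508.32 111.91 110.  ] [482.73 110.09 110.  ] [534.78 113.79 110.  ]
110 [528.54 107.38 110.  ] [459.85 106.97 110.  ] [597.15 107.92 110.  ]
150 [521.87 116.88 150.  ] [456.12 116.49 150.  ] [587.54 117.39 150.  ]
200 [513.53 128.75 200.  ] [451.46 128.38 200.  ] [575.54 129.24 200.  ]
250 [505.2  140.62 250.  ] [446.8  140.28 250.  ] [563.53 141.08 250.  ]
```

Run:
```python
from g import *
import cv2
st()
print("start tcp pix",pix("side",[165.3,523.7,193.4]),pix("side",[165.3,523.7,206]))
a=get_image("side")["pixels"][:,:,::-1];s0=cv2.imread("pics/side0.png")
A=cv2.resize(a[170:290,290:410],None,fx=4,fy=4,interpolation=cv2.INTER_CUBIC)
B=cv2.resize(s0[60:150,20:95],None,fx=4,fy=4,interpolation=cv2.INTER_CUBIC)
o=np.zeros((480,790,3),np.uint8);o[:,:480]=A;o[:360,485:785]=B
cv2.imwrite("pics/s3.png",o)
```

```text
t 3.7 p [515.67 127.71  64.09] w 40.2 F [-0.7  -0.18 -0.3 ] q [-19.05  21.67   4.34 100.78  -2.02  57.23 169.4 ]
[[-1.   -0.06  0.01]
 [-0.06  1.    0.  ]
 [-0.01  0.   -1.  ]]
xt angle -176.6671825823024
start tcp pix [ 70.27 147.37] [ 69.01 140.83]
```

View pics/s3.png

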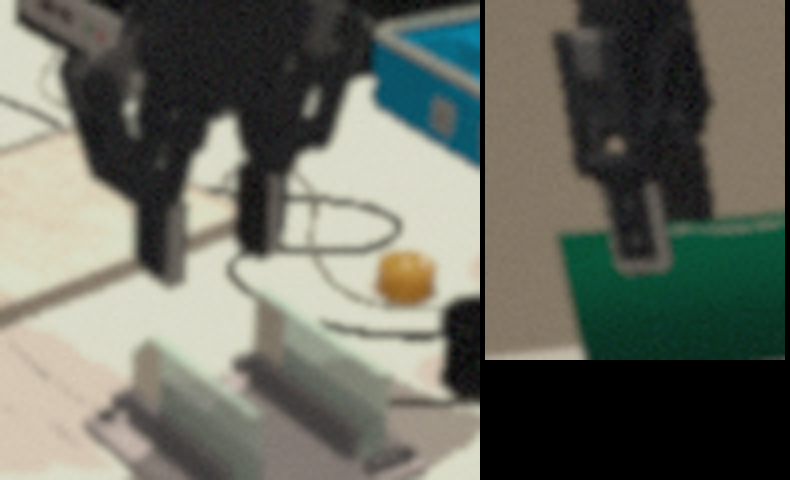

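The fingertips (px (331,241) and (354,233)) appear about 30 mm higher than the reported TCP, and the start picture shows the same offset. I'll go down to the height that is safe under either reading, then look again.

Request:
move_arm(
  commands=[
    [0.1,-0.3,1.8,0,0,1.2,4.0],
    [0.1,-0.3,1.6,0,0,0,4.0],
    [0,0,0,0,0,0,4.0],
    [0,0,0,0,0,0,4.0],
  ],
)

```text
t: 4.15
eef_pos: [520.1, 123.3, 35.6]
tcp_rot: [[-0.999, -0.036, 0.019], [-0.036, 0.999, 0.007], [-0.019, 0.006, -1.0]]
contact_force: [0.6, -0.0, 0.6]
grip_width: 39.8
```

Run:
```python
from g import *
import cv2
st([513.8,122,29])
a=get_image("side")["pixels"][:,:,::-1]
A=cv2.resize(a[215:310,305:405],None,fx=6,fy=6,interpolation=cv2.INTER_CUBIC)
cv2.imwrite("pics/s4.png",A)
```

```text
t 4.15 p [520.06 123.33  35.56] w 39.8 F [ 0.6  -0.05  0.58] q [-18.55  23.45   4.46 102.81  -2.38  52.67 169.03]
[[-1.   -0.04  0.02]
 [-0.04  1.    0.01]
 [-0.02  0.01 -1.  ]]
shift tool cm [ 0.64 -0.11  0.64]
xt angle -177.92650715604572
```

View pics/s4.png

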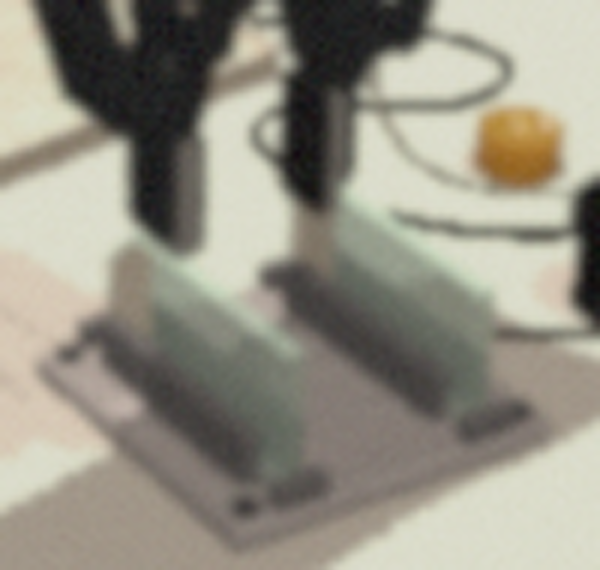

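The tips are at px (332,256) and (356.7,249.5). They clear the slide's top edge, which fits true tips at z≈71 and not 36. I'll centre in x, remove the tilt, and descend with force checks.

Request:
move_arm(
  commands=[
    [0.6,-0.1,0.5,0.4,1.0,0,4.0],
    [0.1,0,1.0,0,0.1,0,4.0],
    [0,0,0,0,0,0,4.0],
    [0,0,0,0,0,0,4.0],
  ],
)

```text
t: 4.6
eef_pos: [514.6, 123.1, 21.6]
tcp_rot: [[-0.999, -0.037, 0.003], [-0.037, 0.999, 0.0], [-0.003, 0.0, -1.0]]
contact_force: [0.9, 0.4, 0.3]
grip_width: 40.0
```

```bash
python3 g.py 513.8 122 0
```

```text
t 4.6 p [514.58 123.06  21.64] w 40.0 F [0.93 0.39 0.3 ] q [-18.72  24.65   4.42 103.3   -2.3   51.98 168.82]
[[-1.   -0.04  0.  ]
 [-0.04  1.    0.  ]
 [-0.    0.   -1.  ]]
shift tool cm [ 0.09 -0.1   2.16]
xt angle -177.88441942701206
```

Request:
move_arm(
  commands=[
    [0.1,-0.1,0.6,0,0,0,4.0],
    [0,0,0.6,0,0.1,0,4.0],
    [0,0,0,0,0,0,4.0],
    [0,0,0,0,0,0,4.0],
  ],
)

```text
t: 5.0
eef_pos: [513.3, 121.8, 8.3]
tcp_rot: [[-0.999, -0.037, 0.0], [-0.037, 0.999, -0.0], [-0.0, -0.0, -1.0]]
contact_force: [1.0, 0.1, 0.4]
grip_width: 39.9
```

Run:
```python
from g import *
import cv2
st([513.8,122,0])
a=get_image("side")["pixels"][:,:,::-1]
A=cv2.resize(a[215:310,305:405],None,fx=6,fy=6,interpolation=cv2.INTER_CUBIC)
cv2.imwrite("pics/s5.png",A)
for x in (488,508.5,518.5,538):
  for z in (28,40,45): print(x,z,((pix("side",[x,112,z])+.43-[305,215])*6))
```

```text
t 5.0 p [513.34 121.8    8.32] w 39.9 F [0.98 0.08 0.4 ] q [-18.51  25.64   4.3  104.04  -2.4   50.4  169.  ]
[[-1.   -0.04  0.  ]
 [-0.04  1.   -0.  ]
 [-0.   -0.   -1.  ]]
shift tool cm [-0.05  0.02  0.83]
xt angle -177.89131784017727
488 28 [156.83 414.51]
488 40 [158.1  377.33]
488 45 [158.63 361.71]
508.5 28 [219.45 395.33]
508.5 40 [221.08 358.46]
508.5 45 [221.76 342.97]
518.5 28 [249.49 386.13]
518.5 40 [251.28 349.41]
518.5 45 [252.04 333.98]
538 28 [307.12 368.48]
538 40 [309.24 332.05]
538 45 [310.13 316.74]
```

View pics/s5.png

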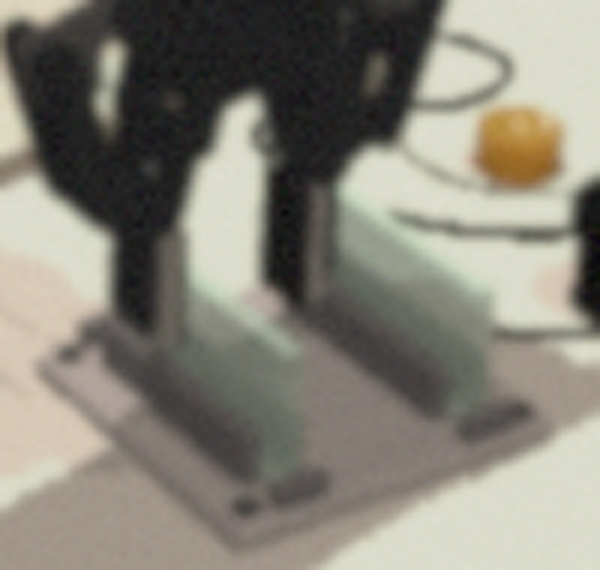

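The fingers straddle the slide: near inner corner (185,345), far outer corner (305,305), 40 mm apart. The tips are at z≈47, and the near pad's edge would land about 14 mm to the clear side of the slide's middle. I'll go about 13 mm lower, shift 3 mm further from the frosted end, then close.

Request:
move_arm(
  commands=[
    [0,-0.2,0.7,0,0,0,4.0],
    [0,-0.1,0.6,0,0,0,4.0],
    [0,0,0,0,0,0,4.0],
    [0,0,0,0,0,0,4.0],
  ],
)

```text
t: 5.45
eef_pos: [513.5, 118.4, -5.8]
tcp_rot: [[-0.999, -0.037, 0.0], [-0.037, 0.999, -0.0], [-0.0, -0.0, -1.0]]
contact_force: [0.3, -0.2, 0.3]
grip_width: 40.2
```

Request:
move_arm(
  commands=[
    [0,0,0,0,0,0,2.0],
    [0,0,0,0,0,0,1.0],
    [0,0,0,0,0,0,0.3],
    [0,0,0,0,0,0,0.3],
    [0,0,0,0,0,0,0.3],
    [0,0,0,0,0,0,0.3],
  ],
  force=40,
)

```text
t: 6.05
eef_pos: [513.7, 118.6, -5.5]
tcp_rot: [[-0.999, -0.037, 0.001], [-0.037, 0.999, 0.0], [-0.001, 0.0, -1.0]]
contact_force: [0.0, 0.5, -1.5]
grip_width: 5.0
```

```bash
python3 g.py 513.8 122 0
```

```text
t 6.05 p [513.75 118.58  -5.47] w 5.0 F [ 0.05  0.54 -1.46] q [-18.03  26.7    4.13 104.76  -2.46  48.57 169.4 ]
[[-1.   -0.04  0.  ]
 [-0.04  1.    0.  ]
 [-0.    0.   -1.  ]]
shift tool cm [-0.02  0.34 -0.55]
xt angle -177.89026358677066
```

Request:
move_arm(
  commands=[
    [0,0,0,0,0,0,0],
    [0,0,0,0,0,0,0],
    [0,0,-1.0,0,0,0,0],
    [0,0,-1.5,0,0,0,0],
    [0,0,-2.0,0,0,0,0],
    [0,0,-2.0,0,0,0,0],
    [0,0,-2.5,0,0,0,0],
    [0,0,-3.0,0,0,0,0],
    [0,0,-3.0,0,0,0,0],
    [0,0,-3.0,0,0,0,0],
    [0,0,0,0,0,0,0],
  ],
  force=55,
)

```text
t: 7.15
eef_pos: [512.8, 118.2, 186.3]
tcp_rot: [[-0.999, -0.037, 0.002], [-0.037, 0.999, 0.0], [-0.002, 0.0, -1.0]]
contact_force: [-0.3, -0.2, -0.4]
grip_width: 4.9
```

Run:
```python
from g import *
import cv2
st()
a=get_image("side")["pixels"][:,:,::-1]
A=cv2.resize(a[150:310,285:425],None,fx=3.7,fy=3.7,interpolation=cv2.INTER_CUBIC)
cv2.imwrite("pics/s6.png",A)
```

```text
t 7.15 p [512.83 118.15 186.32] w 4.9 F [-0.26 -0.18 -0.41] q [-18.76  15.16   4.92  91.37  -1.32  73.41 168.46]
[[-1.   -0.04  0.  ]
 [-0.04  1.    0.  ]
 [-0.    0.   -1.  ]]
xt angle -177.9077605729514
```

View pics/s6.png

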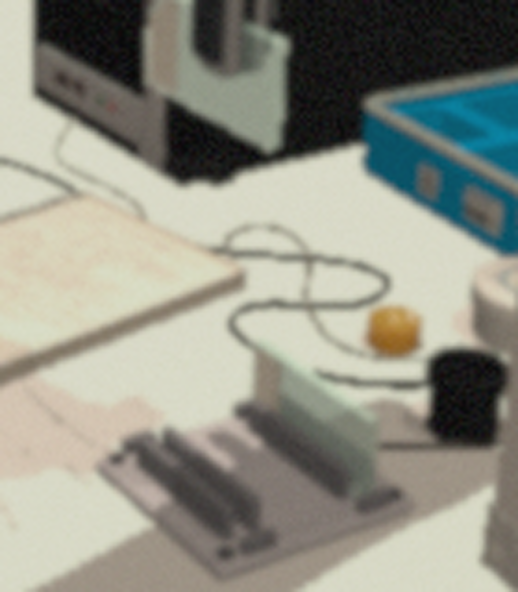

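The slide is out and held. Fingers cover clear glass only, around crop (225,40), and the frosted end at (165,40) is free; the plain slide, loupe and puck are undisturbed. Now I'll yaw so the label face points outward.

Request:
move_arm(
  commands=[
    [0,0,0,0,0,4,0],
    [0,0,0,0,0,7.5,0],
    [0,0,0,0,0,7.5,0],
    [0,0,0,0,0,7.5,0],
    [0,0,0,0,0,7.5,0],
    [0,0,0,0,0,7.5,0],
    [0,0,0,0,0,7.5,0],
    [0,0,0,0,0,7.5,0],
    [0,0,0,0,0,7.5,0],
    [0,0,0,0,0,7.5,0],
    [0,0,0,0,0,7.5,0],
    [0,0,0,0,0,7.5,0],
  ],
)

```text
t: 8.4
eef_pos: [497.0, 114.4, 170.7]
tcp_rot: [[-0.035, 0.999, -0.034], [0.999, 0.035, -0.009], [-0.008, -0.034, -0.999]]
contact_force: [0.0, -0.1, -0.1]
grip_width: 4.7
```

Request:
move_arm(
  commands=[
    [0,0,0,0,0,7.5,0],
    [0,0,0,0,0,7.5,0],
    [0,0,0,0,0,7.5,0],
    [0,0,0,0,0,7.5,0],
    [0,0,0,0,0,7.5,0],
    [0,0,0,0,0,7.5,0],
    [0,0,0,0,0,7.5,0],
    [0,0,0,0,0,6,0],
    [0,0,0,0,0,3,0],
    [0,0,0,0,0,0,0],
  ],
)

```text
t: 9.4
eef_pos: [483.9, 112.1, 158.3]
tcp_rot: [[0.883, 0.465, -0.063], [0.465, -0.885, -0.017], [-0.064, -0.015, -0.998]]
contact_force: [-0.6, 0.9, -0.8]
grip_width: 4.8
```

```bash
cat > tgt.py <<'E'
from g import *
from scipy.spatial.transform import Rotation as Ro
import sys
th,be=[np.radians(float(a)) for a in sys.argv[1:3]]
d=np.array([np.cos(be),np.sin(be),0]);e=np.array([0,0,1.])
z=np.sin(th)*d-np.cos(th)*e;x=np.cos(th)*d+np.sin(th)*e
Rt=np.stack([x,np.cross(z,x),z],1);L=np.array([3,45.4,-33.5]);P=np.array([547,366,185.])
T=P-Rt@L;s=st(T);R=np.array(s["tcp_rot"])
print("target tcp",T,"turn",np.degrees(Ro.from_matrix(R.T@Rt).as_rotvec()),"label now",np.array(s["eef_pos"])+R@L)
E
python3 tgt.py 65 33; python3 -c "
from h import *
for p in[(192,163),(272,160),(200,220),(240,215)]:print(onz('top',*p,0))"
```

```text
t 9.4 p [483.94 112.06 158.32] w 4.8 F [-0.59  0.86 -0.77] q [-36.89  16.98  27.79  95.14  -7.83  73.65  20.32]
[[ 0.88  0.47 -0.06]
 [ 0.47 -0.89 -0.02]
 [-0.06 -0.01 -1.  ]]
shift tool cm [ 19.79 -24.35  -1.88]
xt angle 27.775895168799604
target tcp [546.67 419.92 168.12] turn [ 2.09 68.56 -5.28] label now [509.82  73.83 190.89]
[693.44851771 631.50006853   0.        ]
[699.7529341  440.03976306   0.        ]
[554.85195056 605.79243866   0.        ]
[566.13121739 512.84367549   0.        ]
```

Request:
move_arm(
  commands=[
    [1.2,-1.5,-0.3,0,0,0,0],
    [2.0,-2.4,-0.3,0,0,0,0],
    [2.0,-2.4,-0.3,0,0,0,0],
    [2.0,-2.4,-0.3,0,0,0,0],
    [2.0,-2.4,-0.3,0,0,0,0],
    [2.0,-2.4,-0.3,0,0,0,0],
    [2.0,-2.4,-0.3,0,0,0,0],
    [2.0,-2.4,-0.3,0,0,0,0],
    [2.0,-2.4,-0.3,0,0,0,0],
    [1.5,-2.0,-0.3,0,0,0,0],
    [1.0,-1.5,0,0,0,0,0],
    [0,0,0,0,0,0,0],
  ],
)

```text
t: 10.6
eef_pos: [540.5, 424.9, 165.5]
tcp_rot: [[0.877, 0.474, -0.086], [0.473, -0.881, -0.025], [-0.088, -0.019, -0.996]]
contact_force: [0.0, 0.3, -0.4]
grip_width: 4.6
```

```bash
python3 tgt.py 65 33
```

```text
t 10.6 p [540.5  424.89 165.53] w 4.6 F [ 0.02  0.31 -0.36] q [-48.76  41.11  21.62  56.74 -15.37  89.37  -2.34]
[[ 0.88  0.47 -0.09]
 [ 0.47 -0.88 -0.03]
 [-0.09 -0.02 -1.  ]]
shift tool cm [ 0.28  0.72 -0.3 ]
xt angle 28.363610514200758
target tcp [546.67 419.92 168.12] turn [ 1.53 69.95 -4.93] label now [567.51 387.17 197.78]
```

Request:
move_arm(
  commands=[
    [0,0,-0.3,0,4,0,0],
    [0,0,-0.2,0,7,-0.5,0],
    [0,0,0,0,7,-0.5,0],
    [0,0,0,0,7,-0.5,0],
    [0,0,0,0,7,-0.5,0],
    [0,0,0,0,7,-0.5,0],
    [0,0,0,0,7,-0.5,0],
    [0,0,0,0,7,-0.5,0],
    [0,0,0,0,7,-0.5,0],
    [0,0,0,0,6,0,0],
    [0,0,0,0,3,0,0],
    [0,0,0,0,0,0,0],
  ],
)

```text
t: 11.8
eef_pos: [545.9, 378.2, 143.1]
tcp_rot: [[0.616, 0.476, 0.628], [0.386, -0.877, 0.285], [0.687, 0.067, -0.724]]
contact_force: [-0.5, -0.0, -1.7]
grip_width: 4.6
```

```bash
python3 tgt.py 65 33
```

```text
t 11.8 p [545.88 378.21 143.14] w 4.6 F [-0.5  -0.01 -1.73] q [-61.08  10.41  18.66 122.57  59.98  11.6  -69.61]
[[ 0.62  0.48  0.63]
 [ 0.39 -0.88  0.29]
 [ 0.69  0.07 -0.72]]
shift tool cm [ 3.38 -3.45 -0.57]
xt angle 32.08996279242674
target tcp [546.67 419.92 168.12] turn [ 5.96 21.65  0.46] label now [548.28 329.98 172.49]
```

Request:
move_arm(
  commands=[
    [0.4,-0.4,0,0.6,3,0,0],
    [0.4,-0.4,0,0.6,3,0,0],
    [0.4,-0.4,0,0.6,3,0,0],
    [0.4,-0.4,0,0.6,3,0,0],
    [0.4,-0.4,0,0.6,3,0,0],
    [0.4,-0.4,0,0.6,3,0,0],
    [0,0,0,0,0,0,0],
  ],
)

```text
t: 12.5
eef_pos: [552.6, 380.8, 150.1]
tcp_rot: [[0.485, 0.481, 0.73], [0.326, -0.874, 0.36], [0.812, 0.064, -0.581]]
contact_force: [0.6, -1.2, -1.4]
grip_width: 4.5
```

```bash
python3 tgt.py 65 33
```

```text
t 12.5 p [552.61 380.81 150.09] w 4.5 F [ 0.56 -1.15 -1.35] q [ -47.41   11.42    2.63  130.83  134.84   21.02 -143.8 ]
[[ 0.48  0.48  0.73]
 [ 0.33 -0.87  0.36]
 [ 0.81  0.06 -0.58]]
shift tool cm [ 2.45 -3.59 -0.07]
xt angle 33.939604332963
target tcp [546.67 419.92 168.12] turn [ 5.44 10.71  1.06] label now [551.46 330.05 174.88]
```

Request:
move_arm(
  commands=[
    [0.5,-0.7,0,0.5,1.5,0,0],
    [0.5,-0.8,0,0.5,1.5,0,0],
    [0.5,-0.8,0,0.5,1.5,0,0],
    [0.5,-0.8,0,0.5,1.5,0,0],
    [0.5,-0.5,0,0.5,1,0,0],
    [0,0,0,0,0,0,0],
    [0,0,0,0,0,0,0],
  ],
)

```text
t: 13.2
eef_pos: [552.6, 408.7, 169.2]
tcp_rot: [[0.398, 0.496, 0.772], [0.283, -0.867, 0.411], [0.873, 0.055, -0.485]]
contact_force: [-0.5, -0.2, -1.0]
grip_width: 4.4
```

Run:
```python
import sys;sys.argv=["x","62","34"]
exec(open("tgt.py").read())
import cv2
a=get_image("side")["pixels"][:,:,::-1];b=get_image("top")["pixels"][:,:,::-1]
o=np.zeros((600,800,3),np.uint8)
o[:,:400]=cv2.resize(a[100:250,230:330],None,fx=4,fy=4,interpolation=cv2.INTER_CUBIC)
o[:,400:]=cv2.resize(b[145:295,260:360],None,fx=4,fy=4,interpolation=cv2.INTER_CUBIC)
cv2.imwrite("pics/s7.png",o)
l=np.array(s["eef_pos"])+R@L
print(((pix("side",l)-[230,100])*4),(pix("top",l)-[260,145])*4+[400,0])
```

```text
t 13.2 p [552.64 408.74 169.18] w 4.4 F [-0.49 -0.22 -0.97] q [ -46.37   13.38   -1.67  132.55  143.63   30.61 -153.65]
[[ 0.4   0.5   0.77]
 [ 0.28 -0.87  0.41]
 [ 0.87  0.06 -0.49]]
shift tool cm [-0.23 -1.32 -0.03]
xt angle 35.481712146560426
target tcp [544.97 419.39 166.62] turn [5.21 1.19 0.78] label now [550.49 356.49 190.56]
[260.4  179.92] [577.19 238.19]
```

View pics/s7.png

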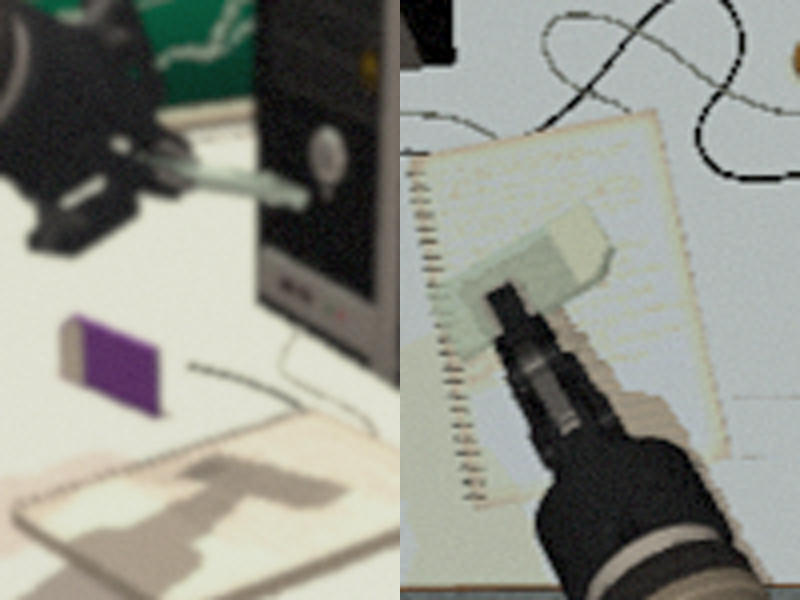

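The slide is held over the pad, with the label at top-crop (585,242) and the notch at (610,255). With the gripper side up, the notch is at top left, so the label face is up. I'll triangulate the label.

Run:
```python
from h import *
a,r=ray("side",230+283/4,100+190/4);b,q=ray("top",260+185/4,145+242/4)
t=np.linalg.lstsq(np.stack([r,-q],1),b-a,rcond=None)[0]
print(a+r*t[0],b+q*t[1])
```

```text
[558.84242178 348.61585048 186.44529329] [549.81077325 352.89693232 184.70276319]
```

The camera puts the label at about (552,352,186) and the tool model at (550,356,191). I'll shift about (−4,+13) mm onto the pad middle and let it settle.

Request:
move_arm(
  commands=[
    [0.1,-0.7,0.1,0,0,0,0],
    [0.1,-0.6,0.1,0,0,0,0],
    [0,0,0,0,0,0,0],
    [0,0,0,0,0,0,0],
    [0,0,0,0,0,0,0],
    [0,0,0,0,0,0,0],
  ],
)

```text
t: 13.9
eef_pos: [549.7, 420.0, 169.7]
tcp_rot: [[0.398, 0.493, 0.773], [0.283, -0.868, 0.408], [0.873, 0.056, -0.485]]
contact_force: [0.4, -0.5, 0.3]
grip_width: 5.0
```

Run:
```python
import sys;sys.argv=["x","62","34"]
exec(open("tgt.py").read())
import cv2
print("vel",np.array(s["joint_vel"]))
b=get_image("top")["pixels"][:,:,::-1];a=get_image("side")["pixels"][:,:,::-1]
o=np.zeros((520,800,3),np.uint8)
o[:,:400]=cv2.resize(a[190:320,305:405],None,fx=4,fy=4,interpolation=cv2.INTER_CUBIC)
o[:,400:]=cv2.resize(b[150:280,260:360],None,fx=4,fy=4,interpolation=cv2.INTER_CUBIC)
cv2.imwrite("pics/s8.png",o)
```

```text
t 13.9 p [549.71 419.97 169.66] w 5.0 F [ 0.36 -0.52  0.34] q [ -48.3    13.9    -1.54  131.65  140.09   31.02 -151.43]
[[ 0.4   0.49  0.77]
 [ 0.28 -0.87  0.41]
 [ 0.87  0.06 -0.49]]
shift tool cm [-0.47 -0.2  -0.24]
xt angle 35.36029424796714
target tcp [544.97 419.39 166.62] turn [5.41 1.2  0.72] label now [547.38 367.74 191.09]
vel [ 0.07 -0.08  0.1   0.13 -0.01 -0.08  0.08]
```

View pics/s8.png

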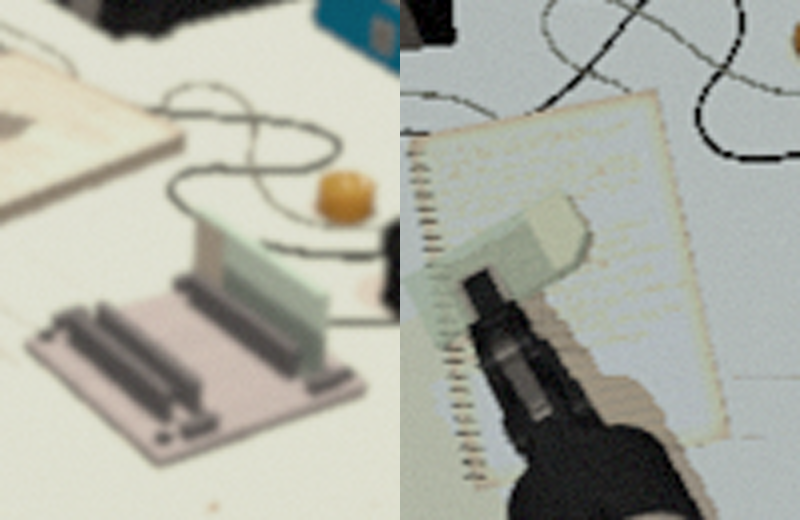

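The label is at top-crop (560,228), which is about (548,365) at z≈187. The plain slide, puck and loupe are undisturbed, and the arm is still. Handing in.

```bash
python3 -c "
from h import *
print(onz('top',260+160/4,150+228/4,187))
hand_in()"
```

```text
[546.46220454 364.87476847 187.        ]
the job is handed in; nothing more can be done
```

I drew the notched slide up out of the near slot by its clear glass. It is now held still over the log pad with the label face up, and the job was handed in at about 14 s.

- **Label position:** the last top picture puts the label at about (546, 365) mm. The pad middle is about (547, 366) mm, a blend of the two views weighted to the top one. The label is about 17 cm above the pad.
- **Tilt:** the label face's normal is 0.87 upward, about 61° of a possible 90°. From above, the notch sits at the top left when the gripped edge is taken as up, so the label face is the one showing.
- **Grip and stillness:** the fingers are on clear glass, the joint speeds are about zero and the outside force is under 1 N. The grip force is set to 55 N.
- **Other objects:** the last pictures show the plain slide and puck where they were. The loupe shows only at the picture's edge, and looked unmoved in an earlier one.

Some checks disagreed:

- **Fingertip height:** in the pictures the fingertips were about 35 mm higher than the reported TCP implied. I relied on the pictures for the grasp, and the label position worked out that way agreed with the camera to within about 5 mm.
- **Pad middle:** the side view put it about 7 mm in x and 12 mm in y from the top view. I trusted the top view more.
- **Jaw opening:** it read 4.4 to 5.0 mm on a slide that should be 6 mm thick.

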